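# Run the hook hanger round the bent utensil rail and park it

## Task

Take the hook hanger on the bent utensil rail by its black knob and slide it along the rod, turning it with the rod round both bends, to the black sleeve on the end of the rod; then use it to push the sleeve fully home against the end button, firmly but without forcing. Touch only the hanger's knob, never the rail, keep the hanger upright all the way without tipping or jamming it, leave the things round about where they are, and leave the hanger hanging upright at the end of the rail.

Things in the scene. Friction and masses are not known exactly. Their poses are not given: they have to be found in the camera images.
- utensil_rail: Fixed utensil rail: wooden foot 300x130x20 mm under a bent rigid steel rod 8 mm thick, whose centre line is level, 140 mm above the worktop. Origin: centre of the foot's underside; x along the foot towards the rod's sleeve end, y left of that, z up. In this frame (mm) the first leg runs along +x at y = 45 from x = -110 to -50, the end leg roughly along +x at about y = -44 from x = 30 to 129.
- rod_foot (a point): Point on the rod's line straight above where the rod rises from the foot: rail frame (-135, 45, 140) mm, axes as the rail's. The rod comes up here and turns level with radius 25 mm, so the first leg begins 25 mm further along +x.
- first_bend (a point): Point on the rod's centre line where the first leg ends: rail frame (-50, 45, 140) mm, axes as the rail's. The rod bends right (to -y) by about 65 degrees, radius 30 mm, runs straight 60 mm, bends left about 65 degrees, radius 30, runs straight 99 mm to a 20 mm end button. Bent by hand: where each bend begins it is off by up to 15 degrees either way and all after swings along. Not measured: feel it.
- park_stop (a joint): Black sleeve, 25 mm across, 24 mm long, round the rod's end leg, slides stiffly along it (about 5 N) and stays where left. Value in m: how far it is pushed towards the end button. At 0 its face towards the hanger is 50 mm after the end of the second bend (near rail x = 80 mm); at 0.025 it is fully home on a hard stop. Starts between 0 and 0.008.
- hanger: Steel hanger, captive on the rod, 0.14 kg: collar 26 mm outside, 16 mm inside diameter, 12 mm long (4 mm play all round the rod), upright knob above, J hook below to 55 mm under the collar. Origin: collar centre; x along the rod, z up. Hanging free, the collar's centre is 4 mm below the rod's centre line; the heavy hook keeps it upright. Starts at rail x -95 to -70 mm.
- hanger_knob (a point): Grasp point: centre of the straight part of the hanger's round black upright knob, 36 mm above the collar's centre. Knob 16 mm in diameter, straight from 16 mm below to 16 mm above this point; turn it with the rod, for beyond about 25 degrees off the collar binds. Rod, sleeve and button reach at most 13 mm above the rod's centre line.
- nozzle_1: bystander: steel piping nozzle, 20 mm across, 34 mm tall, standing on the wooden foot; origin under its centre
- nozzle_2: bystander: steel piping nozzle, 20 mm across, 34 mm tall, standing on the wooden foot; origin under its centre
- tea_tin: bystander: round tea tin with black lid, 104 mm across, 147 mm tall; origin under its centre
- mug: bystander: orange mug, 81x113x101 mm; origin under its centre
- cream_bowl: bystander: white bowl with dots, 116 mm across, 52 mm tall; origin under its centre

How it is judged:
By the outcome, as a careful person would: the job done as asked, in the order asked, and still so for the second after the job is handed in, with the robot touching nothing.
It also fails if it takes over 72 s, if anything falls off the work surface, if the arm or the gripper's body presses on something with over 40 N, if the wrist force passes 120 N, or if a joint passes its speed limit or range.

## Robot

A 6-joint arm with a two-finger parallel gripper is mounted at the origin on a cart in front of the work surface, level with it; the furniture and walls round the work are solid. World frame = base frame: x ahead of the robot, y to its left, z up, the work surface at z = 0. Lengths are in m, angles in rad, forces in N, time in s.
With the tool pointing down it reaches from about 0.425 to 0.95 m from the base axis. Payload 3.5 kg.
Tool frame: the origin (TCP) lies on the centre line of the jaws, within the pads' length; the fingertips stand 17 mm ahead of it and the grasp point (between the pads) lies 2 mm behind it; z points along the fingers, y is the line along which they close (so a half turn about z gives the same grasp; the last joint's range is limited). The gripper opens to 85 mm and grips with 20 to 120 N. Pads are 22 mm wide; open, the fingers measure 114 mm over their backs; the gripper's body (76 mm by 85 mm) begins 54 mm behind the grasp point. The pads swing forward as they close: fully open they stand 13 mm farther back than shut.
Start: joints at [0.981, 0.286, 1.577, -0, 1.279, -0.15], TCP at [0.287, 0.611, 0.248] pointing down, gripper open.
Joint ranges: [-2.77, 2.77], [-0.9, 2.22], [0.21, 2.48], [-1.53, 4.67], [0.24, 2.81], [-2.84, 2.84]. Speed limits (rad/s): [2.79, 2.79, 3.14, 3.14, 3.14, 3.14].

## Interface

Orientations are given as a unit quaternion [x, y, z, w].
In Python, from plant import ctrl gives the robot as it stands. The module is installed in compiled form; this text tells all that it offers.
- The arm moves only by the tool drive_tool, never from a script. Its argument "moves" is a list of rows, each a list of 3 entries, a list of its own where there are three numbers: the turn, a rotation vector about the tool's x, y, z in rad, then the shift along the tool's x, y, z in m, then the finger opening in m, from 0 to 0.0854. A call has 1 to 5 rows; each row shifts and turns the commanded pose from where the row before left it, along the tool's axes as they then stand; what a row does not reach is not made up. A row lasts 1/8 s, in which the tool goes at most 62.5 mm and 10.7 degrees, less where a joint would pass 70% of its speed; a pose out of reach is approached as far as the arm can. A call with a gripper value outside its range is refused whole. The fingers move at their own pace and stop on an object; "grip_force" is the grip in N (left out, the last holds). Time passes only in rows, so rows that do not move let the fingers close. It gives the time, the measured TCP pose, the force, the opening and the grip force at its end, in the units of the state.
- ctrl.get_state(): the state, without advancing time (a new reading comes with each control period).
- ctrl.read_camera(name): name is "scene" or "side" or "wrist"; returns a dict with "image" (400x640x3 uint8, red, green, blue), "fx", "fy", "cx", "cy" (pixels), "R" (3x3) and "t" (3): a world point X has camera coordinates R X + t. Camera axes: x right, y down, z forward; pixel columns grow to the right and rows downward; lengths in m; the calibration is good to about 2 mm. A picture is of the moment at which its call begins. There is no depth.
- ctrl.sign_off(): hands the job in; it is judged then, once.
The state is a dict: "time": time; "qpos": joint angles; "dq": joint speeds; "joint_efforts": joint torques, N m; "eef_pos": TCP position; "tcp_rot": TCP orientation; "contact_force": force on the tool from outside, world axes, zero at the start; "wrist_torque": the same for the moment, N m; "opening": opening from 0.0 (shut) to 1.0 (fully open); "finger_force": force on a finger pad.
Only numpy, scipy, OpenCV 4.12 (cv2) and the standard library are available. Lean on these libraries where they do the work, as an engineer would, in place of code of your own. Each camera call takes 0.05 s, during which the arm holds its last target. There are 200 camera calls.

## Working session

There is one attempt and no reset: what is moved stays moved. The work goes in short steps, Python scripts to look and compute and a tool call to move; the robot and the scene stay as the last step left them, time stands still between calls to the robot, and variables do not carry over. Pictures are saved under pics/ and viewed, at most 10 in all, crops included, and the job is handed in when it is done.

Besides the shell and the picture viewer there is one more tool, called after "Call:" as a command line: name --argument value ..., lists and objects as JSON in quotes. drive_tool: Moves the arm, as the interface text tells. Its arguments: {"type":"object","properties":{"moves":{"type":"array","items":{"type":"array"}},"grip_force":{"type":"number"}},"required":["moves"]}

```bash
mkdir -p pics; cat > h.py <<'E'
import numpy as np, cv2
from plant import ctrl
def cam(n,f=None):
    c=ctrl.read_camera(n)
    if f: cv2.imwrite('pics/'+f,c['image'][:,:,::-1])
    return c
def ray(c,u,v):
    R=np.array(c['R']);t=np.array(c['t'])
    o=-R.T@t; d=R.T@np.array([(u-c['cx'])/c['fx'],(v-c['cy'])/c['fy'],1.])
    return o,d/np.linalg.norm(d)
def onz(c,u,v,z):
    o,d=ray(c,u,v); return o+d*(z-o[2])/d[2]
def proj(c,X):
    p=np.array(c['R'])@np.array(X)+np.array(c['t']); return np.array([c['fx']*p[0]/p[2]+c['cx'],c['fy']*p[1]/p[2]+c['cy']])
E
python3 - <<'E'
from h import *
a=cam('scene','s0.png');b=cam('side','d0.png')
for c in (a,b): print(c['fx'],c['cx'],c['cy'],np.round(c['R'],4).tolist(),np.round(c['t'],4).tolist())
s=ctrl.get_state();print({k:np.round(v,3).tolist() for k,v in s.items()})
E
```

```text
459.14452129820137 326.62782434084886 196.3303861971284 [[0.483, -0.8756, 0.0016], [-0.6493, -0.3594, -0.6702], [0.5875, 0.3226, -0.7421]] [-0.3876, 0.3729, 1.0205]
369.5432257707936 320.05710934765153 197.82563374120744 [[0.8794, -0.4753, 0.0275], [-0.1499, -0.3314, -0.9315], [0.4518, 0.815, -0.3627]] [-0.5628, 0.1422, 1.0216]
{'time': 0.1, 'qpos': [0.981, 0.287, 1.578, 0.0, 1.279, -0.15], 'dq': [0.001, -0.003, -0.004, 0.002, 0.001, -0.0], 'joint_efforts': [0.001, -40.729, -29.37, -0.0, 0.003, -0.0], 'eef_pos': [0.287, 0.61, 0.247], 'tcp_rot': [0.218, 0.976, -0.001, -0.0], 'contact_force': [-0.278, -0.379, 0.067], 'wrist_torque': [0.052, 0.034, 0.006], 'finger_force': 0.0, 'opening': 0.999}
```

View pics/s0.png

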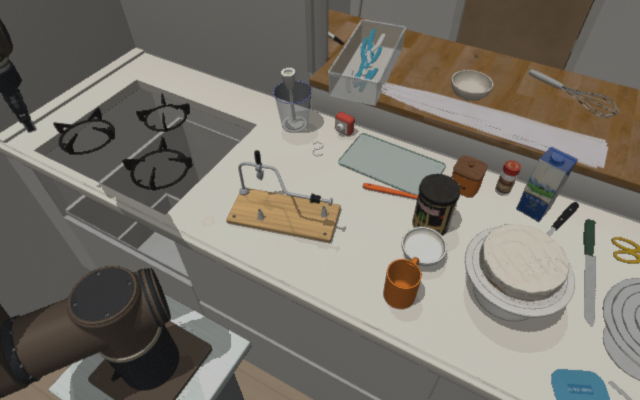

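View pics/d0.png

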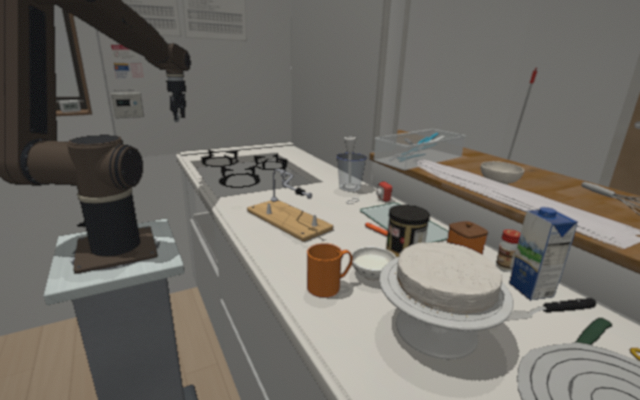

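The scene view shows the rail foot at about (228–341, 190–238), the hanger knob at (258,157) and the sleeve at (316,198). In the side view the foot spans (248–332, 200–238). I'll enlarge both next.

```bash
python3 - <<'E'
import cv2
a=cv2.imread('pics/s0.png')[140:245,215:355];b=cv2.imread('pics/d0.png')[160:245,235:345]
cv2.imwrite('pics/s0c.png',cv2.resize(a,(784,588),interpolation=cv2.INTER_CUBIC))
cv2.imwrite('pics/d0c.png',cv2.resize(b,(770,595),interpolation=cv2.INTER_CUBIC))
E
```

```text
(no output)
```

View pics/s0c.png

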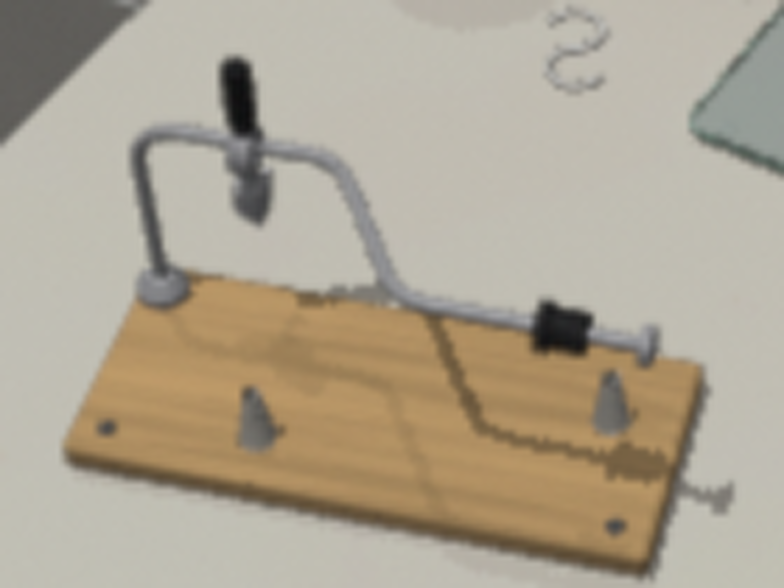

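View pics/d0c.png

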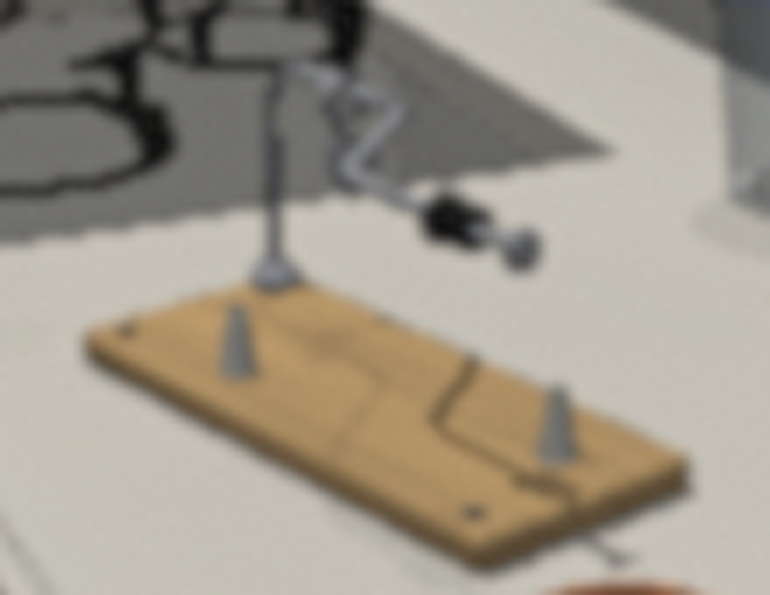

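The scene crop (×5.6, offset 215,140) shows these points:
- Foot corners: (68,452), (700,362), (645,558)
- Post base: (162,288)
- Knob: (237,95)
- Rod: (180,130) → (320,155) → (400,295) → (650,345)
- Sleeve: (563,328)

The side crop (×7, offset 235,160) shows:
- Foot corners: (88,338), (688,462), (478,556)
- Button: (520,248)
- Sleeve: (455,222)

```bash
cat > fit.py <<'E'
from h import *
from scipy.optimize import least_squares
def rod(d1,d2,s_list):
    # centre line (rail frame, mm): heading th, bends start offsets d1,d2 (rad)
    out=[];
    a1=np.radians(65);
    P=np.array([-50.,45.]);th=0
    segs=[('l',60,np.array([-110.,45.]),0.)]
    th=d1; 
    n=lambda t:np.array([np.cos(t),np.sin(t)]); l=lambda t:np.array([-np.sin(t),np.cos(t)])
    segs.append(('r',30*a1,P,th)); C=P-30*l(th); th2=th-a1; P2=C+30*l(th2)
    segs.append(('l',60,P2,th2)); P3=P2+60*n(th2)
    th3=th2+d2
    segs.append(('L',30*a1,P3,th3)); C=P3+30*l(th3); th4=th3+a1; P4=C-30*l(th4)
    segs.append(('l',99,P4,th4))
    for s in s_list:
        for i,(k,L,P,t) in enumerate(segs):
            if s<=L or i==4: break
            s-=L
        if k=='l': out.append((*(P+s*n(t)),t))
        elif k=='r': tt=t-s/30; out.append((*(P-30*l(t)+30*l(tt)),tt))
        else: tt=t+s/30; out.append((*(P+30*l(t)-30*l(tt)),tt))
    return np.array(out)
def W(p,X):
    X=np.array(X,float)/1000; c,s=np.cos(p[2]),np.sin(p[2])
    return np.array([p[0]+c*X[0]-s*X[1],p[1]+s*X[0]+c*X[1],X[2]])
LT=60+2*30*np.radians(65)+60+99
E
python3 - <<'E'
from fit import *
a=ctrl.read_camera('scene');b=ctrl.read_camera('side')
S=lambda u,v:((u+.5)/5.6-.5+215,(v+.5)/5.6-.5+140)
D=lambda u,v:((u+.5)/7-.5+235,(v+.5)/7-.5+160)
obs=[(a,S(68,450),(-150,-65,20)),(a,S(702,362),(150,65,20)),(a,S(645,556),(150,-65,20)),(a,S(162,285),(-135,45,24)),
(b,D(87,338),(-150,-65,20)),(b,D(688,462),(150,65,20)),(b,D(478,554),(150,-65,20)) ,(b,D(275,272),(-135,45,24))]
# corner order is ambiguous -> try
def res(p):
    return np.concatenate([proj(c,W(p,X))-uv for c,uv,X in obs])
p0=onz(a,*S(385,420),.02)
best=min((least_squares(res,[p0[0],p0[1],y]) for y in np.arange(-3,3,.7)),key=lambda r:r.cost)
p=best.x;print(p,best.cost,np.round(best.fun.reshape(-1,2),1).tolist())
c,s=np.cos(p[2]),np.sin(p[2])
def rail(c_,uv,z): 
    w=onz(c_,*uv,z)[:2]-p[:2]; return np.round(1000*np.array([c*w[0]+s*w[1],-s*w[0]+c*w[1]]),1)
for uv in [(180,130),(240,143),(290,150),(320,157),(340,175),(355,205),(370,240),(385,275),(400,295),(430,305),(480,315),(520,322),(538,325),(563,328),(590,332),(640,342),(650,345)]: print(uv,rail(a,S(*uv),.14),end=';')
print()
for uv in [(395,100),(400,115),(375,140),(345,165),(355,182),(400,205),(430,215),(455,222),(485,232),(520,248)]: print(uv,rail(b,D(*uv),.14),end=';')
print('\nknob mid',rail(a,S(239,100),.172), 'top',rail(a,S(235,66),.19),'collar', rail(a,S(243,148),.14))
E
```

```text
[ 0.50294667 -0.02792475 -1.30512137] 7.325928324296929 [[-1.5, -0.8], [1.0, -0.0], [0.7, 1.0], [0.6, 0.4], [-1.4, -1.2], [1.1, -0.9], [-0.1, -1.6], [0.0, 0.9]]
(180, 130) [-112.1   47.3];(240, 143) [-80.7  45.7];(290, 150) [-55.6  46.8];(320, 157) [-40.   45.7];(340, 175) [-26.9  36.2];(355, 205) [-13.7  18.7];(370, 240) [ 0.1 -1.6];(385, 275) [ 13.5 -21.3];(400, 295) [ 23.9 -31.7];(430, 305) [ 39.1 -34.4];(480, 315) [ 62.9 -34.9];(520, 322) [ 81.8 -34.7];(538, 325) [ 90.2 -34.5];(563, 328) [101.6 -33.6];(590, 332) [114.1 -33.1];(640, 342) [137.5 -33.6];(650, 345) [142.3 -34.2];
(395, 100) [-48.8  54.2];(400, 115) [-29.3  41.2];(375, 140) [-7.8  8.7];(345, 165) [ 11.1 -23.7];(355, 182) [ 31.7 -34.5];(400, 205) [ 66.8 -38. ];(430, 215) [ 84.4 -36.1];(455, 222) [ 97.6 -33.5];(485, 232) [114.6 -31.7];(520, 248) [137.8 -32.9];
knob mid [-76.5  42.8] top [-77.7  46.6] collar [-78.1  42.7]
```

```bash
cat > joint.py <<'E'
from fit import *
a=ctrl.read_camera('scene');b=ctrl.read_camera('side')
S=lambda u,v:((u+.5)/5.6-.5+215,(v+.5)/5.6-.5+140)
D=lambda u,v:((u+.5)/7-.5+235,(v+.5)/7-.5+160)
obs=[(a,S(68,450),(-150,-65,20)),(a,S(702,362),(150,65,20)),(a,S(645,556),(150,-65,20)),(a,S(162,285),(-135,45,24)),
(b,D(87,338),(-150,-65,20)),(b,D(688,462),(150,65,20)),(b,D(478,554),(150,-65,20)) ,(b,D(275,272),(-135,45,24))]
rs=[S(*q) for q in [(180,130),(205,132),(280,149),(300,152),(320,157),(340,175),(355,205),(370,240),(385,275),(400,295),(430,305),(480,315),(520,322),(600,335)]]
rd=[D(*q) for q in [(395,100),(400,115),(375,140),(345,165),(355,182),(400,205)]]
ss=np.linspace(0,LT,400)
def res(q):
    p=q[:3]; r=[]
    off={id(a):q[5:7],id(b):q[7:9]}
    for c,uv,X in obs: r+=list(proj(c,W(p,X))+off[id(c)]-uv)
    R=rod(q[3],q[4],ss)
    for c,pts in ((a,rs),(b,rd)):
        P=np.array([proj(c,W(p,(x,y,140)))+off[id(c)] for x,y,_ in R])
        for uv in pts:
            r.append(np.min(np.linalg.norm(P-uv,axis=1)))
        r+=list((P[-1]+off[id(c)]*0-(S(645,344) if c is a else D(512,246))))
    return np.concatenate([r,np.array(q[5:9])*1.0])
q=least_squares(res,[.503,-.028,-1.305,.15,-.15,0,0,0,0]).x
np.save('q.npy',q);print(np.round(q,4),np.round(res(q),1).tolist())
print(np.round(rod(q[3],q[4],[0,60,94,154,188,238,287]),2).tolist())
for z,uv in ((.172,(239,100)),(.190,(235,66)),(.14,(243,148))):
    w=onz(a,*(np.array(S(*uv))-q[5:7]),z); d=w[:2]-q[:2]; c,s=np.cos(q[2]),np.sin(q[2]); print(w,1000*(c*d[0]+s*d[1]),1000*(-s*d[0]+c*d[1]))
E
python3 joint.py
```

```text
[ 0.5034 -0.0274 -1.3063  0.1315 -0.1195 -0.0372 -0.1663 -0.0327  0.1483] [-1.7, -1.2, 0.9, -0.3, 0.5, 0.7, 0.5, 0.0, -1.3, -1.2, 1.1, -0.8, -0.1, -1.5, 0.1, 1.0, 0.5, 0.7, 0.1, 0.1, 0.1, 0.7, 0.4, 0.1, 0.3, 0.0, 0.2, 0.0, 0.0, 0.2, -1.1, -0.2, 1.4, 0.3, 0.4, 0.7, 0.3, 0.3, 0.6, 0.5, -0.0, -0.2, -0.0, 0.1]
[[-110.0, 45.0, 0.0], [-50.0, 45.0, 0.0], [-20.79, 31.42, -1.0], [11.47, -19.16, -1.0], [38.82, -36.19, 0.01], [88.82, -35.59, 0.01], [137.81, -35.0, 0.01]]
[0.52365328 0.05661918 0.172     ] -75.74781664477727 41.55267187468031
[0.52706274 0.05884513 0.19      ] -77.00493354494328 45.42552057442791
[0.52318052 0.05822777 0.14      ] -77.42406236160932 41.51693308139603
```

Call:
drive_tool --moves '[[[0, 0, 0], [-0.045, -0.04, 0], 0.085], [[0, 0, 0], [-0.045, -0.04, 0], 0.085], [[0, 0, 0], [-0.045, -0.04, 0], 0.085], [[0, 0, 0], [-0.045, -0.04, 0], 0.085], [[0, 0, 0], [-0.045, -0.04, 0], 0.085]]'

```text
time: 0.92
eef_pos: [0.4062, 0.3322, 0.2485]
tcp_rot: [0.218, 0.976, 0.0, 0.0]
contact_force: [1.0, 0.4, 0.8]
opening: 0.996
finger_force: 0.0
```

Call:
drive_tool --moves '[[[0, 0, 0], [-0.045, -0.04, 0], 0.085], [[0, 0, 0], [-0.045, -0.04, 0], 0.085], [[0, 0, 0], [-0.045, -0.04, 0], 0.085], [[0, 0, 0], [-0.045, -0.04, 0], 0.085], [[0, 0, 0], [-0.045, -0.04, 0], 0.085]]'

```text
time: 1.55
eef_pos: [0.5247, 0.0553, 0.2487]
tcp_rot: [0.218, 0.976, 0.0, 0.0]
contact_force: [0.6, 0.6, -0.2]
opening: 0.995
finger_force: 0.0
```

Call:
drive_tool --moves '[[[0, 0, -0.176], [0, 0, 0], 0.06], [[0, 0, -0.176], [0, 0, 0], 0.06], [[0, 0, -0.176], [0, 0, 0], 0.06], [[0, 0, -0.176], [0, 0, 0], 0.06], [[0, 0, 0], [0, 0, 0], 0.06]]'

```text
time: 2.17
eef_pos: [0.5242, 0.0572, 0.2484]
tcp_rot: [-0.131, 0.991, -0.0, 0.0]
contact_force: [-0.0, -0.3, 0.3]
opening: 0.704
finger_force: 0.0
```

```bash
cat > st.py <<'E'
from h import *
from fit import rod,W
from scipy.spatial.transform import Rotation as R
def st():
    s=ctrl.get_state();r=R.from_quat(s['tcp_rot']).as_matrix()
    print('t',round(s['time'],2),'pos',np.round(s['eef_pos'],4),'yaw_y',round(np.arctan2(r[1,1],r[0,1]),3),'z',np.round(r[:,2],3),'F',np.round(s['contact_force'],1),'M',np.round(s['wrist_torque'],2),'j',np.round(s['qpos'],2),'open',round(s['opening'],3),'ff',np.round(s['finger_force'],1)); return s,r
E
python3 - <<'E'
from st import *
s,r=st(); c=cam('wrist','w0.png'); q=np.load('q.npy')
for X in [(-77,45,188),(-77,45,172),(-50,45,140),(-110,45,140),(11.5,-19,140),(88.8,-35.6,140),(-135,45,20),(150,65,20)]: print(X,np.round(proj(c,W(q,X)),0))
E
```

```text
t 2.17 pos [0.5242 0.0572 0.2484] yaw_y 1.833 z [ 0. -0. -1.] F [-0.  -0.3  0.3] M [ 0.02 -0.01 -0.02] j [-0.08 -0.04  1.94  0.    1.25 -1.92] open 0.704 ff 0.0
(-77, 45, 188) [319. 230.]
(-77, 45, 172) [319. 221.]
(-50, 45, 140) [285. 206.]
(-110, 45, 140) [360. 206.]
(11.5, -19, 140) [200. 125.]
(88.8, -35.6, 140) [ 91. 102.]
(-135, 45, 20) [368. 173.]
(150, 65, 20) [129. 190.]
```

View pics/w0.png

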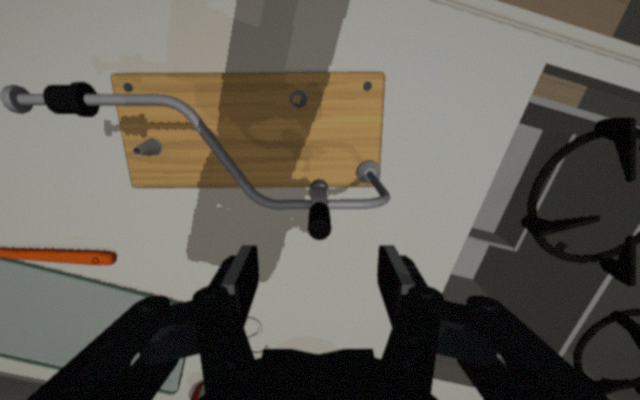

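The wrist view shows the knob at (319,190–235), central between the fingers. Leg 1 runs along row ≈204, the mid leg from (250,190) to (195,118), and the end leg along row ≈99 with the sleeve at (70,99) and the button at (14,99). I'll refine the rod geometry from this view.

```bash
cat > wf.py <<'E'
from st import *
c=cam('wrist'); im=c['image'].astype(int); sat=im.max(2)-im.min(2)
q=np.load('q.npy')
pts=[]
for v in range(130,180,4):   # mid leg over wood: low saturation
    u0=int(np.interp(v,[118,190],[198,250])); u=np.arange(u0-14,u0+15); m=sat[v,u]<25
    if m.sum()>3: pts.append((u[m].mean(),v,m.sum()))
for u in list(range(120,165,6)):
    v=np.arange(90,112); m=sat[v,u]<25
    if m.sum()>3: pts.append((u,v[m].mean(),m.sum()))
for u in list(range(278,306,5))+list(range(338,366,5)):
    v=np.arange(194,216); g=im[v,u].sum(1); m=g<np.median(im[212:216,u].sum(1))-120
    if m.sum()>3: pts.append((u,v[m].mean(),m.sum()))
cc,s=np.cos(q[2]),np.sin(q[2])
for u,v,n in pts:
    d=onz(c,u,v,.14)[:2]-q[:2]; print((int(u),round(v,1),int(n)),np.round(1000*np.array([cc*d[0]+s*d[1],-s*d[0]+cc*d[1]]),1),end='; ')
print()
for n,(u,v) in dict(btn=(14,99),sl=(88,99),sr=(45,99)).items():
    d=onz(c,u,v,.14)[:2]-q[:2]; print(n,np.round(1000*np.array([cc*d[0]+s*d[1],-s*d[0]+cc*d[1]]),1))
E
python3 wf.py
```

```text
(202, 130, 12) [ 10.  -15.3]; (205, 134, 12) [  8.1 -12.4]; (209, 138, 13) [ 5.8 -9.4]; (212, 142, 13) [ 3.8 -6.4]; (215, 146, 13) [ 1.9 -3.4]; (218, 150, 13) [-0.1 -0.3]; (221, 154, 13) [-2.1  2.7]; (224, 158, 13) [-4.1  5.8]; (227, 162, 13) [-6.2  8.9]; (230, 166, 13) [-8.2 12.1]; (233, 170, 13) [-10.3  15.2]; (236, 174, 13) [-12.3  18.4]; (239, 178, 13) [-14.4  21.6]; (120, np.float64(99.5), 10) [ 67.5 -37.2]; (126, np.float64(98.6), 11) [ 63.  -37.7]; (132, np.float64(99.5), 10) [ 58.8 -37.1]; (138, np.float64(99.5), 10) [ 54.4 -37.1]; (144, np.float64(99.5), 10) [ 50.  -37.1]; (150, np.float64(99.5), 10) [ 45.7 -37.1]; (156, np.float64(99.5), 10) [ 41.3 -37.1]; (162, np.float64(100.0), 11) [ 37.  -36.7]; (338, np.float64(200.5), 4) [-92.4  40.3]; (343, np.float64(200.5), 4) [-96.4  40.3]; (348, np.float64(202.8), 6) [-100.5   42.3]; (353, np.float64(202.8), 6) [-104.5   42.3]; (358, np.float64(202.8), 6) [-108.5   42.3]; (363, np.float64(201.8), 4) [-112.5   41.4]; 
btn [144.4 -37.6]
sl [ 90.7 -37.5]
sr [121.9 -37.6]
```

```bash
python3 - <<'E'
from fit import *
q=np.load('q.npy')
M=np.array([[10,-15.3],[5.8,-9.4],[1.9,-3.4],[-2.1,2.7],[-6.2,8.9],[-10.3,15.2],[-14.4,21.6],[63,-37.3],[54.4,-37.1],[45.7,-37.1],[120,-37.6],[-70,43.5],[-60,43.5]])
ss=np.linspace(0,LT,1500)
def res(v):
    P=rod(v[0],v[1],ss)[:,:2]; c,s=np.cos(v[4]),np.sin(v[4])
    P=P@np.array([[c,s],[-s,c]])+v[2:4]
    r=[np.min(np.linalg.norm(P-m,axis=1)) for m in M]
    return np.array(r+list(v[2:4]/2)+[v[4]/.02])
v=least_squares(res,[.148,-.148,0,0,0],diff_step=1e-3).x
print(v,np.degrees(v[:2]),np.round(res(v),2))
c,s=np.cos(q[2]),np.sin(q[2])
q2=[q[0]+(c*v[2]-s*v[3])/1000,q[1]+(s*v[2]+c*v[3])/1000,q[2]+v[4],v[0],v[1]]
np.save('q2.npy',q2);print(q2)
for k in list(range(25,60,7))+list(range(60,LT.__int__(),6)):
    x,y,t=rod(v[0],v[1],[k])[0]; w=W(q2,(x,y,172)); print(k,np.round(w[:2],4),'h',round(t+q2[2],3))
E
```

```text
[ 0.14245151 -0.15678101  0.26438205 -0.98284425  0.00580126] [ 8.16187039 -8.98288997] [ 0.14  0.11  0.06  0.06  0.02  0.08  0.15  0.13  0.06  0.07  0.07  0.11
  0.17  0.13 -0.49  0.29]
[np.float64(0.5024708715625886), np.float64(-0.027870052021646666), np.float64(-1.3004684558144863), np.float64(0.14245151149373833), np.float64(-0.1567810062432785)]
25 [0.5231 0.0661] h -1.3
32 [0.525  0.0593] h -1.3
39 [0.5269 0.0526] h -1.3
46 [0.5287 0.0458] h -1.3
53 [0.5306 0.0391] h -1.3
60 [0.5325 0.0323] h -1.3
66 [0.5343 0.0266] h -1.358
72 [0.535  0.0207] h -1.558
78 [0.5345 0.0147] h -1.758
84 [0.5328 0.009 ] h -1.958
90 [0.53   0.0037] h -2.158
96 [ 0.5262 -0.001 ] h -2.292
102 [ 0.5223 -0.0055] h -2.292
108 [ 0.5183 -0.01  ] h -2.292
114 [ 0.5143 -0.0145] h -2.292
120 [ 0.5104 -0.019 ] h -2.292
126 [ 0.5064 -0.0235] h -2.292
132 [ 0.5024 -0.028 ] h -2.292
138 [ 0.4985 -0.0325] h -2.292
144 [ 0.4945 -0.037 ] h -2.292
150 [ 0.4906 -0.0415] h -2.292
156 [ 0.4864 -0.0459] h -2.384
162 [ 0.4825 -0.0504] h -2.184
168 [ 0.4796 -0.0556] h -1.984
174 [ 0.4777 -0.0613] h -1.784
180 [ 0.477  -0.0673] h -1.584
186 [ 0.4776 -0.0732] h -1.384
192 [ 0.479  -0.0791] h -1.315
198 [ 0.4805 -0.0849] h -1.315
204 [ 0.482  -0.0907] h -1.315
210 [ 0.4836 -0.0965] h -1.315
216 [ 0.4851 -0.1023] h -1.315
222 [ 0.4866 -0.1081] h -1.315
228 [ 0.4881 -0.1139] h -1.315
234 [ 0.4896 -0.1197] h -1.315
240 [ 0.4912 -0.1255] h -1.315
246 [ 0.4927 -0.1313] h -1.315
252 [ 0.4942 -0.1371] h -1.315
258 [ 0.4957 -0.1429] h -1.315
264 [ 0.4972 -0.1487] h -1.315
270 [ 0.4988 -0.1545] h -1.315
276 [ 0.5003 -0.1603] h -1.315
282 [ 0.5018 -0.1661] h -1.315
```

Call:
drive_tool --moves '[[[0, 0, 0], [-0.0015, 0.0008, 0.025], 0.06], [[0, 0, 0], [0, 0, 0.025], 0.06], [[0, 0, 0], [0, 0, 0.024], 0.06], [[0, 0, 0], [0, 0, 0], 0.04], [[0, 0, 0], [0, 0, 0], 0.02]]' --grip_force 40

```text
time: 2.9
eef_pos: [0.5261, 0.0584, 0.1754]
tcp_rot: [-0.131, 0.991, -0.0, 0.001]
contact_force: [-0.3, 0.6, 0.6]
opening: 0.278
finger_force: 0.0
```

Call:
drive_tool --moves '[[[0, 0, 0], [0, 0, 0], 0.005], [[0, 0, 0], [0, 0, 0], 0.005], [[0, 0, 0], [0, 0, 0], 0.005], [[0, 0, 0], [0, 0, 0], 0.005]]'

```text
time: 3.4
eef_pos: [0.5264, 0.0584, 0.1758]
tcp_rot: [-0.132, 0.991, -0.0, 0.001]
contact_force: [-0.4, 0.0, 5.2]
opening: 0.17
finger_force: 39.4
```

```bash
cat > st2.py <<'E'
from st import *
q=np.load('q2.npy');s,r=st()
from fit import rod,LT
ss=np.linspace(0,LT,3000);P=rod(q[3],q[4],ss); Wd=np.array([W(q,(x,y,0))[:2] for x,y,_ in P])
g=np.array(s['eef_pos'])[:2]; i=np.argmin(np.linalg.norm(Wd-g,axis=1)); h=P[i,2]+q[2]
n=np.array([-np.sin(h),np.cos(h)]); yaw=np.arctan2(r[1,1],r[0,1])-np.pi
print('s %.1f left-off %.1f mm  yawerr %.1f deg'%(ss[i],1000*(g-Wd[i])@n,np.degrees((yaw-h+np.pi)%(2*np.pi)-np.pi)), 'F along %.1f left %.1f'%(np.array(s['contact_force'])[:2]@np.array([np.cos(h),np.sin(h)]),np.array(s['contact_force'])[:2]@n))
E
python3 st2.py
```

```text
t 3.4 pos [0.5264 0.0584 0.1758] yaw_y 1.835 z [ 0.003 -0.    -1.   ] F [-0.4  0.   5.2] M [0.04 0.02 0.02] j [-0.08  0.04  2.    0.    1.1  -1.92] open 0.17 ff 39.4
s 33.2 left-off 1.1 mm  yawerr -0.4 deg F along -0.1 left -0.4
```

Call:
drive_tool --moves '[[[0, 0, 0], [0, 0, -0.0035], 0.005], [[0, 0, 0], [0, 0, 0], 0.005], [[0, 0, 0], [0, -0.004, 0], 0.005], [[0, 0, 0], [0, -0.005, 0], 0.005], [[0, 0, 0], [0, -0.005, 0], 0.005]]'

```text
time: 4.03
eef_pos: [0.5291, 0.0444, 0.1776]
tcp_rot: [-0.132, 0.991, 0.0, -0.0]
contact_force: [1.2, 0.5, -0.4]
opening: 0.173
finger_force: 39.0
```

```bash
python3 st2.py; python3 -c "
from h import *
c=cam('wrist','w1.png')"
```

```text
t 4.03 pos [0.5291 0.0444 0.1776] yaw_y 1.835 z [-0. -0. -1.] F [ 1.2  0.5 -0.4] M [ 0.03 -0.04 -0.02] j [-0.11  0.04  1.99 -0.    1.11 -1.94] open 0.173 ff 39.0
s 47.5 left-off -0.0 mm  yawerr -0.4 deg F along -0.2 left 1.3
```

View pics/w1.png

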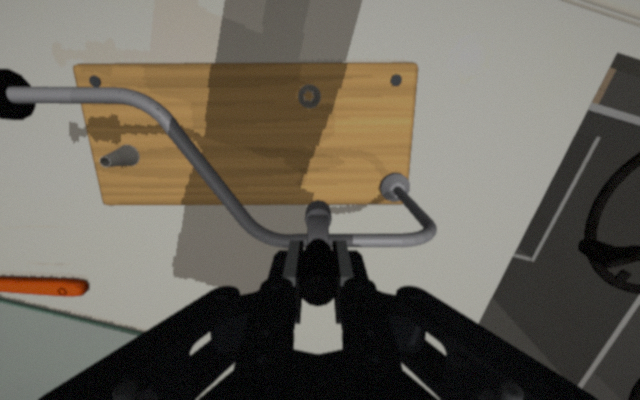

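The wrist view shows the knob held squarely at (318,270) between the pads, with the collar on the rod at (318,235). The forces are near zero. I'll plan the path in rows.

```bash
cat > plan.py <<'E'
import sys
exec(open('st2.py').read())
def hd(x): # heading averaged over collar length
    return np.mean(rod(q[3],q[4],np.linspace(x-6,min(x+6,LT),13))[:,2])+q[2]
pos=g.copy();yw=np.arctan2(r[1,1],r[0,1]);
off=float(sys.argv[2]) if len(sys.argv)>2 else 0.
for x in eval(sys.argv[1]):
    X=rod(q[3],q[4],[x])[0]; h=hd(x); w=W(q,(X[0],X[1],0))[:2]+off/1000*np.array([-np.sin(h),np.cos(h)])
    dy=(h+np.pi-yw+np.pi)%(2*np.pi)-np.pi; d=w-pos
    ex=np.array([-np.sin(yw),np.cos(yw)]);ey=np.array([np.cos(yw),np.sin(yw)])
    print('row s%.0f turn z %.3f shift x %.4f y %.4f'%(x,-dy,d@ex,d@ey)); pos=w;yw+=dy
E
python3 plan.py '[52,56,60,64,68]'
```

```text
t 4.08 pos [0.5294 0.044  0.1777] yaw_y 1.834 z [-0. -0. -1.] F [ 0.1 -1.3 -1.1] M [-0.04 -0.04 -0.06] j [-0.11  0.04  1.99 -0.    1.11 -1.94] open 0.173 ff 39.0
s 48.0 left-off 0.1 mm  yawerr -0.4 deg F along 1.3 left -0.3
row s52 turn z -0.007 shift x 0.0001 y -0.0040
row s56 turn z -0.014 shift x 0.0000 y -0.0040
row s60 turn z 0.002 shift x 0.0001 y -0.0040
row s64 turn z 0.043 shift x -0.0003 y -0.0040
row s68 turn z 0.093 shift x 0.0001 y -0.0040
```

Call:
drive_tool --moves '[[[0, 0, -0.007], [0, -0.004, 0], 0.005], [[0, 0, -0.014], [0, -0.004, 0], 0.005], [[0, 0, 0.002], [0, -0.004, 0], 0.005], [[0, 0, 0.043], [-0.0003, -0.004, 0], 0.005], [[0, 0, 0.093], [0.0001, -0.004, 0], 0.005]]'

```text
time: 4.7
eef_pos: [0.5348, 0.0254, 0.1779]
tcp_rot: [-0.071, 0.997, -0.0, 0.0]
contact_force: [0.2, 0.0, -1.2]
opening: 0.172
finger_force: 39.0
```

```bash
python3 plan.py '[72,76,80,84,88]'
```

```text
t 4.7 pos [0.5348 0.0254 0.1779] yaw_y 1.714 z [ 0.  0. -1.] F [ 0.2  0.  -1.2] M [ 0.02 -0.01 -0.04] j [-0.14  0.05  1.98  0.    1.11 -1.86] open 0.172 ff 39.0
s 67.3 left-off 0.2 mm  yawerr -1.5 deg F along 0.0 left 0.2
row s72 turn z 0.130 shift x 0.0004 y -0.0047
row s76 turn z 0.133 shift x 0.0003 y -0.0040
row s80 turn z 0.133 shift x 0.0003 y -0.0040
row s84 turn z 0.133 shift x 0.0003 y -0.0040
row s88 turn z 0.133 shift x 0.0003 y -0.0040
```

Call:
drive_tool --moves '[[[0, 0, 0.13], [0.0004, -0.0045, 0], 0.005], [[0, 0, 0.133], [0.0003, -0.004, 0], 0.005], [[0, 0, 0.133], [0.0003, -0.004, 0], 0.005], [[0, 0, 0.133], [0.0003, -0.004, 0], 0.005], [[0, 0, 0.133], [0.0003, -0.004, 0], 0.005]]'

```text
time: 5.32
eef_pos: [0.5309, 0.0056, 0.1778]
tcp_rot: [0.257, 0.966, 0.0, 0.0]
contact_force: [-0.1, -0.0, -1.5]
opening: 0.175
finger_force: 39.0
```

```bash
python3 plan.py '[92,96,100,104,108]'
```

```text
t 5.33 pos [0.5309 0.0056 0.1778] yaw_y 1.05 z [ 0. -0. -1.] F [-0.1 -0.  -1.5] M [ 0.01  0.04 -0.01] j [-0.18  0.04  1.99  0.    1.11 -1.23] open 0.175 ff 39.0
s 87.9 left-off -0.2 mm  yawerr -0.3 deg F along 0.1 left -0.1
row s92 turn z 0.108 shift x 0.0001 y -0.0041
row s96 turn z 0.067 shift x 0.0003 y -0.0040
row s100 turn z 0.026 shift x 0.0001 y -0.0040
row s104 turn z 0.000 shift x 0.0000 y -0.0040
row s108 turn z -0.000 shift x -0.0000 y -0.0040
```

Call:
drive_tool --moves '[[[0, 0, 0.108], [0.0001, -0.004, 0], 0.005], [[0, 0, 0.067], [0.0003, -0.004, 0], 0.005], [[0, 0, 0.026], [0.0001, -0.004, 0], 0.005], [[0, 0, 0], [0, -0.004, 0], 0.005], [[0, 0, 0], [0, -0.004, 0], 0.005]]'

```text
time: 5.95
eef_pos: [0.5182, -0.0099, 0.1779]
tcp_rot: [0.35, 0.937, 0.0, 0.0]
contact_force: [0.6, -1.0, -1.5]
opening: 0.172
finger_force: 39.0
```

```bash
python3 plan.py '[113,118,123,128,133]'
```

```text
t 5.95 pos [ 0.5182 -0.0099  0.1779] yaw_y 0.855 z [ 0. -0. -1.] F [ 0.6 -1.  -1.5] M [ 0.06 -0.02 -0.01] j [-0.22  0.01  2.02 -0.    1.11 -1.07] open 0.172 ff 39.0
s 108.0 left-off -0.1 mm  yawerr 0.4 deg F along 0.4 left 1.1
row s113 turn z 0.006 shift x -0.0001 y -0.0050
row s118 turn z -0.000 shift x 0.0000 y -0.0050
row s123 turn z -0.000 shift x -0.0000 y -0.0050
row s128 turn z -0.000 shift x -0.0000 y -0.0050
row s133 turn z -0.000 shift x 0.0000 y -0.0050
```

Call:
drive_tool --moves '[[[0, 0, 0.006], [-0.0001, -0.005, 0], 0.005], [[0, 0, 0], [0, -0.005, 0], 0.005], [[0, 0, 0], [0, -0.005, 0], 0.005], [[0, 0, 0], [0, -0.005, 0], 0.005], [[0, 0, 0], [0, -0.005, 0], 0.005]]'

```text
time: 6.58
eef_pos: [0.5017, -0.0289, 0.1779]
tcp_rot: [0.353, 0.936, 0.0, 0.0]
contact_force: [-0.7, 0.3, -1.1]
opening: 0.17
finger_force: 39.0
```

```bash
python3 plan.py '[138,143,148,152,156]'
```

```text
t 6.58 pos [ 0.5017 -0.0289  0.1779] yaw_y 0.849 z [ 0.  0. -1.] F [-0.7  0.3 -1.1] M [ 0.01 -0.05 -0.03] j [-0.26 -0.03  2.06  0.    1.11 -1.11] open 0.17 ff 39.0
s 133.1 left-off 0.0 mm  yawerr -0.0 deg F along 0.2 left -0.7
row s138 turn z -0.000 shift x 0.0000 y -0.0049
row s143 turn z -0.000 shift x -0.0000 y -0.0050
row s148 turn z -0.000 shift x 0.0000 y -0.0050
row s152 turn z 0.023 shift x 0.0000 y -0.0040
row s156 turn z -0.018 shift x 0.0002 y -0.0040
```

Call:
drive_tool --moves '[[[0, 0, 0], [0, -0.005, 0], 0.005], [[0, 0, 0], [0, -0.005, 0], 0.005], [[0, 0, 0], [0, -0.005, 0], 0.005], [[0, 0, 0.02], [0, -0.004, 0], 0.005], [[0, 0, -0.018], [0.0002, -0.004, 0], 0.005]]'

```text
time: 7.2
eef_pos: [0.4864, -0.0459, 0.1778]
tcp_rot: [0.354, 0.935, 0.0, 0.0]
contact_force: [-0.0, -0.7, -1.5]
opening: 0.168
finger_force: 39.0
```

```bash
python3 plan.py '[160,164,168,172,176]'
```

```text
t 7.2 pos [ 0.4864 -0.0459  0.1778] yaw_y 0.848 z [ 0. -0. -1.] F [-0.  -0.7 -1.5] M [-0.01  0.04 -0.03] j [-0.3  -0.06  2.09  0.    1.11 -1.15] open 0.168 ff 39.0
s 156.0 left-off -0.0 mm  yawerr 5.1 deg F along 0.5 left 0.5
row s160 turn z -0.056 shift x 0.0001 y -0.0040
row s164 turn z -0.121 shift x -0.0002 y -0.0040
row s168 turn z -0.133 shift x -0.0003 y -0.0040
row s172 turn z -0.133 shift x -0.0003 y -0.0040
row s176 turn z -0.133 shift x -0.0003 y -0.0040
```

Call:
drive_tool --moves '[[[0, 0, -0.056], [0.0001, -0.004, 0], 0.005], [[0, 0, -0.121], [-0.0002, -0.004, 0], 0.005], [[0, 0, -0.133], [-0.0003, -0.004, 0], 0.005], [[0, 0, -0.133], [-0.0003, -0.004, 0], 0.005], [[0, 0, -0.133], [-0.0003, -0.004, 0], 0.005]]'

```text
time: 7.82
eef_pos: [0.4774, -0.0633, 0.1778]
tcp_rot: [0.071, 0.997, 0.0, 0.0]
contact_force: [0.6, -0.7, -1.8]
opening: 0.178
finger_force: 39.0
```

```bash
python3 plan.py '[180,184,188,193,198]'
```

```text
t 7.83 pos [ 0.4774 -0.0633  0.1778] yaw_y 1.428 z [ 0.  0. -1.] F [ 0.6 -0.7 -1.8] M [ 0.05 -0.02  0.03] j [-0.34 -0.08  2.1   0.    1.11 -1.77] open 0.178 ff 39.0
s 176.0 left-off 0.0 mm  yawerr 0.1 deg F along 0.6 left 0.7
row s180 turn z -0.130 shift x -0.0002 y -0.0039
row s184 turn z -0.126 shift x -0.0003 y -0.0040
row s188 turn z -0.088 shift x -0.0003 y -0.0040
row s193 turn z -0.052 shift x -0.0003 y -0.0050
row s198 turn z -0.003 shift x -0.0000 y -0.0050
```

Call:
drive_tool --moves '[[[0, 0, -0.13], [-0.0002, -0.004, 0], 0.005], [[0, 0, -0.126], [-0.0003, -0.004, 0], 0.005], [[0, 0, -0.088], [-0.0003, -0.004, 0], 0.005], [[0, 0, -0.052], [-0.0003, -0.005, 0], 0.005], [[0, 0, -0.003], [0, -0.005, 0], 0.005]]'

```text
time: 8.45
eef_pos: [0.4805, -0.085, 0.1778]
tcp_rot: [-0.125, 0.992, 0.0, -0.0]
contact_force: [0.9, -0.3, -1.0]
opening: 0.174
finger_force: 39.0
```

```bash
python3 plan.py '[203,208,213,218,223]'; python3 -c "
from h import *
c=cam('wrist','w2.png')"
```

```text
t 8.45 pos [ 0.4805 -0.085   0.1778] yaw_y 1.822 z [-0.  0. -1.] F [ 0.9 -0.3 -1. ] M [ 0.    0.03 -0.04] j [-0.38 -0.06  2.09  0.    1.11 -2.21] open 0.174 ff 39.0
s 198.1 left-off -0.0 mm  yawerr -0.3 deg F along 0.5 left 0.8
row s203 turn z -0.005 shift x -0.0001 y -0.0049
row s208 turn z -0.000 shift x -0.0000 y -0.0050
row s213 turn z -0.000 shift x -0.0000 y -0.0050
row s218 turn z -0.000 shift x -0.0000 y -0.0050
row s223 turn z -0.000 shift x -0.0000 y -0.0050
```

View pics/w2.png

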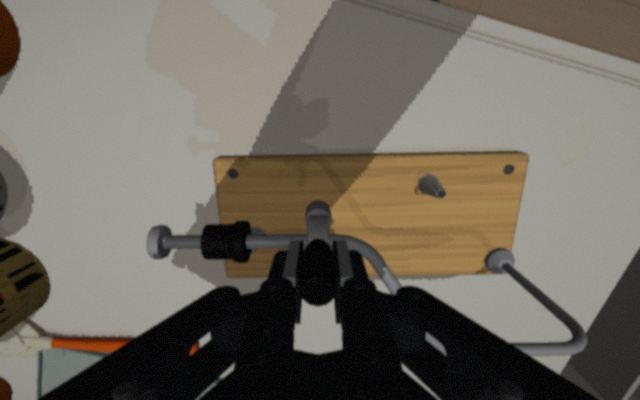

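The hanger is upright past both bends, with the collar at (318,235). The sleeve is at (227,241) and the button at (158,241).

Call:
drive_tool --moves '[[[0, 0, -0.005], [-0.0001, -0.005, 0], 0.005], [[0, 0, 0], [0, -0.005, 0], 0.005], [[0, 0, 0], [0, -0.005, 0], 0.005], [[0, 0, 0], [0, -0.005, 0], 0.005], [[0, 0, 0], [0, -0.005, 0], 0.005]]'

```text
time: 9.12
eef_pos: [0.4871, -0.1093, 0.1778]
tcp_rot: [-0.128, 0.992, -0.0, 0.0]
contact_force: [-0.9, 1.1, -1.7]
opening: 0.173
finger_force: 39.0
```

Call:
drive_tool --moves '[[[0, 0, 0], [0, -0.003, 0], 0.005], [[0, 0, 0], [0, -0.002, 0], 0.005], [[0, 0, 0], [0, -0.002, 0], 0.005], [[0, 0, 0], [0, -0.002, 0], 0.005], [[0, 0, 0], [0, -0.002, 0], 0.005]]'

```text
time: 9.75
eef_pos: [0.4896, -0.1192, 0.1778]
tcp_rot: [-0.128, 0.992, 0.001, -0.0]
contact_force: [-1.2, 3.6, 0.7]
opening: 0.169
finger_force: 39.3
```

```bash
python3 plan.py '[236,240]'
```

```text
t 9.75 pos [ 0.4896 -0.1192  0.1778] yaw_y 1.827 z [-0.001  0.001 -1.   ] F [-1.2  3.6  0.7] M [ 0.72  0.07 -0.01] j [-0.44 -0.02  2.05  0.    1.11 -2.27] open 0.169 ff 39.3
s 233.6 left-off 0.1 mm  yawerr -0.0 deg F along -3.8 left -0.2
row s236 turn z -0.000 shift x 0.0001 y -0.0025
row s240 turn z -0.000 shift x 0.0000 y -0.0040
```

Call:
drive_tool --moves '[[[0, 0, 0], [0, -0.002, 0], 0.005], [[0, 0, 0], [0, -0.002, 0], 0.005], [[0, 0, 0], [0, -0.002, 0], 0.005], [[0, 0, 0], [0, -0.002, 0], 0.005], [[0, 0, 0], [0, -0.002, 0], 0.005]]'

```text
time: 10.38
eef_pos: [0.4919, -0.1278, 0.1778]
tcp_rot: [-0.128, 0.992, 0.002, -0.001]
contact_force: [-1.3, 5.8, 1.2]
opening: 0.173
finger_force: 39.4
```

```bash
python3 plan.py '[246,250]'
```

```text
t 10.38 pos [ 0.4919 -0.1278  0.1778] yaw_y 1.827 z [-0.002  0.004 -1.   ] F [-1.3  5.8  1.2] M [0.97 0.21 0.05] j [-0.46 -0.01  2.04  0.    1.11 -2.28] open 0.173 ff 39.4
s 242.5 left-off 0.1 mm  yawerr -0.0 deg F along -6.0 left 0.2
row s246 turn z -0.000 shift x 0.0001 y -0.0036
row s250 turn z -0.000 shift x -0.0000 y -0.0040
```

Call:
drive_tool --moves '[[[0, 0, 0], [0, -0.002, 0], 0.005], [[0, 0, 0], [0, -0.002, 0], 0.005], [[0, 0, 0], [0, -0.002, 0], 0.005], [[0, 0, 0], [0, -0.002, 0], 0.005]]'

```text
time: 10.88
eef_pos: [0.494, -0.1355, 0.1778]
tcp_rot: [-0.128, 0.992, 0.002, -0.0]
contact_force: [-2.1, 5.9, 0.8]
opening: 0.174
finger_force: 39.4
```

Call:
drive_tool --moves '[[[0, 0, 0], [0, -0.001, 0], 0.005], [[0, 0, 0], [0, -0.001, 0], 0.005], [[0, 0, 0], [0, -0.001, 0], 0.005]]'

```text
time: 11.25
eef_pos: [0.4947, -0.1385, 0.1778]
tcp_rot: [-0.128, 0.992, 0.002, -0.0]
contact_force: [-1.9, 5.4, 1.0]
opening: 0.173
finger_force: 39.4
```

```bash
python3 plan.py '[257]'
```

```text
t 11.25 pos [ 0.4947 -0.1385  0.1778] yaw_y 1.827 z [-0.001  0.004 -1.   ] F [-1.9  5.4  1. ] M [ 0.94  0.14 -0.04] j [-0.47  0.    2.03  0.    1.11 -2.3 ] open 0.173 ff 39.4
s 253.5 left-off 0.2 mm  yawerr 0.0 deg F along -5.8 left -0.5
row s257 turn z 0.000 shift x 0.0002 y -0.0035
```

Call:
drive_tool --moves '[[[0, 0, 0], [0, -0.001, 0], 0.005], [[0, 0, 0], [0, -0.001, 0], 0.005], [[0, 0, 0], [0, 0, 0], 0.005]]'

```text
time: 11.62
eef_pos: [0.4953, -0.1406, 0.1778]
tcp_rot: [-0.128, 0.992, 0.002, -0.0]
contact_force: [-0.9, 5.9, 1.9]
opening: 0.172
finger_force: 39.4
```

Call:
drive_tool --moves '[[[0, 0, 0], [0, -0.001, 0], 0.005], [[0, 0, 0], [0, 0, 0], 0.005]]'

```text
time: 11.88
eef_pos: [0.4956, -0.1417, 0.1778]
tcp_rot: [-0.128, 0.992, 0.001, -0.0]
contact_force: [0.1, 4.8, 1.7]
opening: 0.164
finger_force: 39.4
```

Call:
drive_tool --moves '[[[0, 0, 0], [0, -0.001, 0], 0.005], [[0, 0, 0], [0, 0, 0], 0.005]]'

```text
time: 12.12
eef_pos: [0.4958, -0.1424, 0.1778]
tcp_rot: [-0.128, 0.992, 0.002, -0.0]
contact_force: [-1.2, 5.8, 1.5]
opening: 0.171
finger_force: 39.5
```

Call:
drive_tool --moves '[[[0, 0, 0], [0, -0.001, 0], 0.005], [[0, 0, 0], [0, 0, 0], 0.005]]'

```text
time: 12.38
eef_pos: [0.4958, -0.1425, 0.1777]
tcp_rot: [-0.127, 0.992, 0.003, -0.001]
contact_force: [-1.5, 8.1, 2.6]
opening: 0.172
finger_force: 39.7
```

Call:
drive_tool --moves '[[[0, 0, 0], [0, -0.001, 0], 0.005], [[0, 0, 0], [0, 0, 0], 0.005]]'

```text
time: 12.62
eef_pos: [0.4959, -0.1427, 0.1777]
tcp_rot: [-0.127, 0.992, 0.004, -0.001]
contact_force: [-2.6, 10.7, 4.3]
opening: 0.173
finger_force: 40.0
```

Call:
drive_tool --moves '[[[0, 0, 0], [0, -0.001, 0], 0.005], [[0, 0, 0], [0, 0, 0], 0.005]]'

```text
time: 12.88
eef_pos: [0.4959, -0.1429, 0.1777]
tcp_rot: [-0.127, 0.992, 0.005, -0.001]
contact_force: [-3.1, 12.1, 4.6]
opening: 0.17
finger_force: 40.3
```

```bash
python3 plan.py '[257]'
```

```text
t 12.88 pos [ 0.4959 -0.1429  0.1777] yaw_y 1.826 z [-0.004  0.01  -1.   ] F [-3.1 12.1  4.6] M [2.33 0.51 0.01] j [-0.48  0.01  2.02  0.01  1.12 -2.31] open 0.17 ff 40.3
s 258.0 left-off 0.2 mm  yawerr -0.0 deg F along -12.5 left 0.1
row s257 turn z -0.001 shift x 0.0002 y 0.0010
```

The sleeve is home. The position has stalled at s≈258 and the force rose from 6 to 12.5 N. Next I'll relieve the push, set the collar down and release.

Call:
drive_tool --moves '[[[0, 0, 0], [0, 0.002, 0], 0.005], [[0, 0, 0], [0, 0.0018, 0], 0.005], [[0, 0, 0], [0, 0, 0.0015], 0.005], [[0, 0, 0], [0, 0, 0.001], 0.005], [[0, 0, 0], [0, 0, 0], 0.005]]'

```text
time: 13.5
eef_pos: [0.4958, -0.1423, 0.1758]
tcp_rot: [-0.128, 0.992, 0.001, -0.0]
contact_force: [-3.3, 5.7, 3.8]
opening: 0.176
finger_force: 39.8
```

```bash
python3 plan.py '[257]'
```

```text
t 13.5 pos [ 0.4958 -0.1423  0.1758] yaw_y 1.827 z [-0.001  0.002 -1.   ] F [-3.3  5.7  3.8] M [1.07 0.35 0.01] j [-0.48  0.01  2.03  0.    1.11 -2.3 ] open 0.176 ff 39.8
s 257.5 left-off 0.2 mm  yawerr -0.0 deg F along -6.3 left -1.7
row s257 turn z -0.000 shift x 0.0002 y 0.0005
```

Call:
drive_tool --moves '[[[0, 0, 0], [0, 0.0007, -0.0005], 0.005], [[0, 0, 0], [0, 0.0006, 0], 0.005], [[0, 0, 0], [0, 0, 0], 0.005]]'

```text
time: 13.88
eef_pos: [0.4957, -0.1421, 0.1759]
tcp_rot: [-0.128, 0.992, -0.0, 0.0]
contact_force: [-0.2, 2.5, 1.0]
opening: 0.173
finger_force: 39.4
```

```bash
python3 plan.py '[257]'
```

```text
t 13.88 pos [ 0.4957 -0.1421  0.1759] yaw_y 1.827 z [ 0.    -0.001 -1.   ] F [-0.2  2.5  1. ] M [ 0.39  0.12 -0.05] j [-0.48  0.01  2.03 -0.    1.11 -2.3 ] open 0.173 ff 39.4
s 257.2 left-off 0.2 mm  yawerr 0.0 deg F along -2.4 left 0.4
row s257 turn z 0.000 shift x 0.0002 y 0.0002
```

Loads are low enough to open slowly, pause and then rise.

Call:
drive_tool --moves '[[[0, 0, 0], [0, 0.0003, 0], 0.005], [[0, 0, 0], [0, 0, 0], 0.018], [[0, 0, 0], [0, 0, 0], 0.025], [[0, 0, 0], [0, 0, 0], 0.04], [[0, 0, 0], [0, 0, 0], 0.05]]' --grip_force 20

```text
time: 14.5
eef_pos: [0.4956, -0.1416, 0.1759]
tcp_rot: [-0.128, 0.992, -0.0, 0.0]
contact_force: [0.6, -0.2, -0.1]
opening: 0.588
finger_force: 0.0
```

Call:
drive_tool --moves '[[[0, 0, 0], [0, 0, 0], 0.05], [[0, 0, 0], [0, 0, -0.01], 0.05], [[0, 0, 0], [0, 0, -0.02], 0.05], [[0, 0, 0], [0, 0, -0.03], 0.05], [[0, 0, 0], [0, 0, -0.03], 0.05]]'

```text
time: 15.12
eef_pos: [0.4955, -0.1414, 0.2674]
tcp_rot: [-0.128, 0.992, -0.0, 0.0]
contact_force: [-0.3, 0.3, -0.6]
opening: 0.584
finger_force: 0.0
```

```bash
python3 st2.py; python3 -c "
from h import *
a=cam('wrist')['image'][:,:,::-1];b=cam('scene')['image'][140:245,215:355,::-1];c=cam('side')['image'][160:245,235:345,::-1]
o=np.zeros((600,780,3),np.uint8);o[:300,:480]=cv2.resize(a,(480,300));o[300:,:390]=cv2.resize(b,(390,300),interpolation=cv2.INTER_CUBIC);o[300:,390:]=cv2.resize(c,(390,300),interpolation=cv2.INTER_CUBIC)
cv2.imwrite('pics/f.png',o)"
```

```text
t 15.12 pos [ 0.4955 -0.1414  0.2674] yaw_y 1.827 z [ 0.001 -0.    -1.   ] F [-0.3  0.3 -0.6] M [-0.04 -0.04  0.04] j [-0.48 -0.09  1.94 -0.    1.28 -2.3 ] open 0.584 ff 0.0
s 256.5 left-off 0.2 mm  yawerr 0.0 deg F along -0.4 left -0.2
```

View pics/f.png

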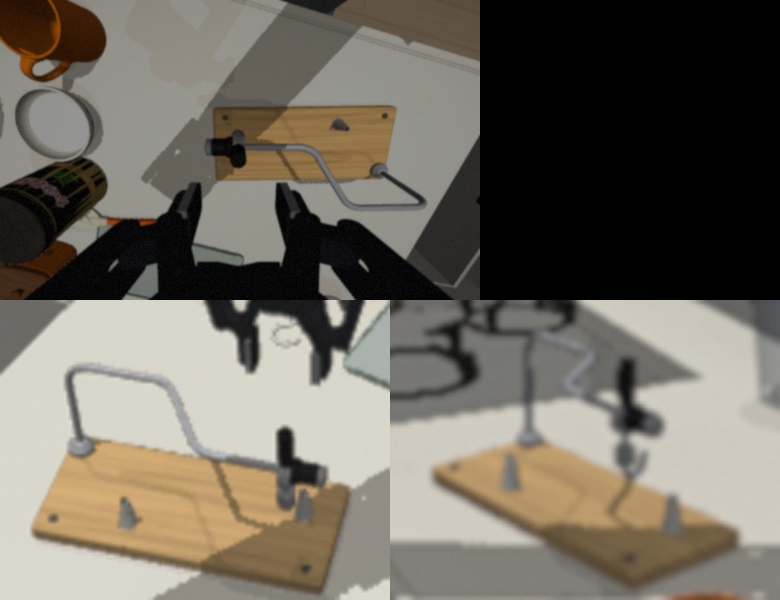

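The final views show the hanger hanging upright (knob at (285,445) in the scene tile). The sleeve sits right against the button, the nozzles are standing and the gripper is clear. I'll let it settle and hand in.

Call:
drive_tool --moves '[[[0, 0, 0], [0, 0, -0.01], 0.05], [[0, 0, 0], [0, 0, 0], 0.05], [[0, 0, 0], [0, 0, 0], 0.05], [[0, 0, 0], [0, 0, 0], 0.05], [[0, 0, 0], [0, 0, 0], 0.05]]'

```text
time: 15.9
eef_pos: [0.4953, -0.1414, 0.2754]
tcp_rot: [-0.128, 0.992, 0.0, -0.0]
contact_force: [0.3, 0.3, 0.1]
opening: 0.589
finger_force: 0.0
```

```bash
python3 -c "
from plant import ctrl
print(ctrl.sign_off())"
```

```text
the job is handed in; nothing more can be done
None
```

The hanger went round both bends and pushed the sleeve home against the end button (about 12.5 N at the stop), and I left it hanging upright there with the gripper clear; the job was handed in at about 16 s, and sign-off returned no verdict.

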